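# Change over to the standby vacuum filter and take out the spent one

## Task

Three filter stations of the bench vacuum line stand in a row, and the one with the tall cartridge is spent. First switch on the standby station, the one whose lever is off (leaning away from its filter); then switch the tall cartridge's station off, unlock the tall cartridge by turning it anticlockwise to its stop, lift it straight out and stand it upright in the steel tray beside the vial. Leave the third station on and do not shift or knock over anything else.

Things in the scene. Friction and masses are not known exactly. Their poses are not given: they have to be found in the camera images.
- duty: the station with the tall (spent) filter cartridge: grey base 200 x 110 x 30 mm high; origin: centre of its underside, x along its length, z up. Lever pivot at (-55, 0, 50) mm, axis along y; filter axis vertical at (52, 0) mm
- duty_socket (a point): middle of the tall cartridge's bayonet socket, on its inside floor, 30 mm above the table. The socket is a square collar 88 mm wide, its top 46 mm above the table; the slot that lets the cartridge's two lugs out runs along the station's x axis
- duty_lever (a joint): lever of this station, rad: 0 = off, leaning 0.6 rad from upright away from its filter (towards the station's -x); 1.2 = on, leaning 0.6 rad towards its filter (+x). Top-heavy (0.18 kg), it falls over centre (0.6) to a stop at either end; 1 to 2 N at the grip moves it
- duty_grip (a point): centre of the lever's heavy dark steel cross-grip, a cylinder 22 mm in diameter and 24 mm long lying along the station's y axis, 75 mm from the pivot; the stem below is 8 mm thick
- standby: the standby station, the only one whose lever is off at the start, with a short fixed cartridge (top 100 mm above the table): grey base 200 x 110 x 30 mm high; origin: centre of its underside, x along its length, z up. Lever pivot at (-55, 0, 50) mm, axis along y; filter axis vertical at (52, 0) mm
- standby_lever (a joint): lever of this station, rad: 0 = off, leaning 0.6 rad from upright away from its filter (towards the station's -x); 1.2 = on, leaning 0.6 rad towards its filter (+x). Top-heavy (0.18 kg), it falls over centre (0.6) to a stop at either end; 1 to 2 N at the grip moves it
- standby_grip (a point): centre of the lever's heavy dark steel cross-grip, a cylinder 22 mm in diameter and 24 mm long lying along the station's y axis, 75 mm from the pivot; the stem below is 8 mm thick
- third: the other running station, lever on, with a short fixed cartridge (top 100 mm above the table); not to be touched: grey base 200 x 110 x 30 mm high; origin: centre of its underside, x along its length, z up. Lever pivot at (-55, 0, 50) mm, axis along y; filter axis vertical at (52, 0) mm
- third_lever (a joint): lever of this station, rad: 0 = off, leaning 0.6 rad from upright away from its filter (towards the station's -x); 1.2 = on, leaning 0.6 rad towards its filter (+x). Top-heavy (0.18 kg), it falls over centre (0.6) to a stop at either end; 1 to 2 N at the grip moves it
- cartridge: tall loose spent cartridge, white ribbed body 56 mm in diameter, 104 mm tall, 0.18 kg. Origin: centre of its underside, z up. Foot 40 mm round with two lugs, 62 mm across along its x. Starts locked on the socket floor, its x axis 0.9 to 1.25 rad clockwise (from above) of the station's x; unlocked at its stop, when the x axes are parallel within 0.1 rad; free once raised 16 mm
- cartridge_wing (a point): middle of the cartridge's upright wing grip, 90 mm above the cartridge's origin: 44 mm long along the cartridge's x, 12 mm thick (y), 28 mm high, standing on a 60 mm disc
- tray: shallow steel tray, 220 (x) x 120 (y) x 30 mm high, walls and floor 5 mm thick. Origin: centre of its underside; a vial stands somewhere in it, leaving room for the cartridge at one end (x) at least
- vial: small glass vial, 34 mm diameter, 55 mm tall, standing in the tray, a bystander. Origin: centre of its underside
- dropper: small amber bottle, 44 mm diameter, 85 mm tall, a bystander. Origin: centre of its underside
- jar: white jar, 56 mm diameter, 70 mm tall, a bystander. Origin: centre of its underside
- beaker: open glass beaker, 66 mm across, 80 mm tall, a bystander. Origin: centre of its underside
- tipbox: pipette tip box, 75 x 80 x 57 mm tall, a bystander. Origin: centre of its underside
- timer: small flat bench timer, 45 x 65 x 25 mm tall, a bystander. Origin: centre of its underside
Things that resemble listed ones, but are neither listed nor needed, are in the scene too. What is shaped like the standby but orange is not meant.

How it is judged (in metres and radians):
On the way, in this order (a step that is already met when the one before it is completed fails the run):
1. the standby station is on while the spent station is still on (value of joint each of standby_lever, duty_lever above 1 rad), for 0.2 s.
2. the spent station is off, the cartridge still in its socket, the standby on (value of joint duty_lever below 0.2 rad and value of joint standby_lever above 1 rad and z of cartridge in the frame of duty below 0.04 m), for 0.2 s.
3. the cartridge is lifted clear of its socket (z of cartridge in the frame of duty above 0.06 m and value of joint duty_lever below 0.2 rad), for 0.1 s.
At the end, for the whole second after the job is handed in: The standby and third levers are on (above 1.0 rad), the spent station's lever is off (below 0.2 rad), and the tall cartridge stands released, at rest and upright (within 0.12 rad) on the tray's floor, inside its walls, beside the upright vial (value of joint each of standby_lever, third_lever above 1 rad and value of joint duty_lever below 0.2 rad and x of cartridge in the frame of tray between -0.1 and 0.1 m and y of cartridge in the frame of tray between -0.05 and 0.05 m and z of cartridge in the frame of tray below 0.012 m and angle between cartridge's own z axis and vertical below 0.12 rad and linear speed of cartridge below 0.02 m/s and angle between vial's own z axis and vertical below 0.2 rad); the robot touches nothing.
It fails at once if the third station is switched off (value of joint third_lever below 0.8 rad).
It fails at once if the standby station is switched off again, or the spent one shut before the standby is on (value of joint duty_lever below 0.5 rad and value of joint standby_lever below 0.7 rad).
It fails at once if a bystander is shifted by more than 25 mm or knocked over (the vial 30 mm), or the tray shifted by more than 30 mm (distance of any of vial, tray from where it was at the start of the episode above 0.03 m or distance of any of dropper, jar, beaker, tipbox, timer from where it was at the start of the episode above 0.025 m or angle between any of vial, dropper, jar, beaker, tipbox, timer's own z axis and vertical above 0.5 rad).
It fails at once if the cartridge is knocked over or thrown down (angle between cartridge's own z axis and vertical above 0.8 rad or linear speed of cartridge above 1.5 m/s).
It also fails if it takes over 72 s, if anything falls off the work surface, if the arm or the gripper's body presses on something with over 40 N, if the wrist force passes 120 N, or if a joint passes its speed limit or range.

## Robot

A 6-joint arm with a two-finger parallel gripper is mounted at the origin on the work surface. World frame = base frame: x ahead of the robot, y to its left, z up, the work surface at z = 0. Lengths are in mm, angles in degrees, forces in N, time in s.
With the tool pointing down it reaches from about 350 to 850 mm from the base axis. Payload 8.1 kg.
Tool frame: the origin (TCP) lies midway between the tips of the shut fingers; the grasp point (between the pads) lies 19 mm behind it; z points along the fingers, y is the line along which they close (so a half turn about z gives the same grasp; the last joint's range is limited). The gripper opens to 85 mm and grips with 20 to 120 N. Pads are 22 mm wide; open, the fingers measure 114 mm over their backs; the gripper's body (76 mm by 85 mm) begins 54 mm behind the grasp point. The pads swing forward as they close: fully open they stand 13 mm farther back than shut.
Start: joints at [67.07, 7.471, 85.268, -0, 87.261, -4.893], TCP at [185.754, 570.527, 231.292] pointing down, gripper open.
Joint ranges: [-169.43, 169.43], [-51.17, 129.36], [1.28, 143.12], [-76.62, 256.62], [0, 156.53], [-152.29, 152.29]. Speed limits (degrees/s): [136.94, 136.94, 159.86, 180, 180, 180].

## Interface

Orientations are given as [roll, pitch, yaw] about the fixed x, y, z axes, in that order (R = Rz(yaw) Ry(pitch) Rx(roll)).
In Python, from bench import sensors, optics, r gives the robot as it stands.
- The arm moves only by the tool apply_moves, never from a script. Its argument "targets" is a list of rows, each a list of 7 numbers: the shift along the tool's x, y, z in mm, then the turn, a rotation vector about the tool's x, y, z in rad, then the closure, from 0 (fully open) to 1 (shut). In form: [[x, y, z, wx, wy, wz, claw], ...]. A call has 1 to 20 rows; each row shifts and turns the commanded pose from where the row before left it, along the tool's axes as they then stand; what a row does not reach is not made up. A row lasts 1/8 s, in which the tool goes at most 62.5 mm and 10.7 degrees, less where a joint would pass 70% of its speed; a pose out of reach is approached as far as the arm can. A call is refused whole if a number of a shift passes 62.5 or a number of a turn 0.188, either way. A call with a gripper value outside its range is refused whole. The fingers move at their own pace and stop on an object; "force" is the grip in N (left out, the last holds). Time passes only in rows, so rows that do not move let the fingers close. It gives the time, the measured TCP pose, the force, the opening and the grip force at its end, in the units of the state.
- sensors.sense(): the state, without advancing time (a new reading comes with each control period).
- optics.snapshot(name): name is "side" or "top"; returns the picture (420x560x3 uint8, red, green, blue); there is no depth.
- optics.get_calibration(name): a dict with "camera_matrix" (3x3 intrinsics, pixels), "pose" (4x4, takes a point from camera to world coordinates). Camera axes: x right, y down, z forward; pixel columns grow to the right and rows downward; lengths in mm; the calibration is good to about 2 mm. A picture is of the moment at which its call begins. get_calibration takes no time and is no camera call.
- r.hand_in(): hands the job in; it is judged then, once.
The state is a dict: "time": time; "joint_pos": joint angles; "qd": joint speeds; "joint_efforts": joint torques, N m; "tool_pos": TCP position; "tcp_rot": TCP orientation; "ft_force": force on the tool from outside, world axes, zero at the start; "wrist_torque": the same for the moment, N m; "finger_gap": finger opening in mm; "grip_force": force on a finger pad.
Only numpy, scipy, OpenCV 4.12 (cv2) and the standard library are available. Lean on these libraries where they do the work, as an engineer would, in place of code of your own. Each camera call takes 0.05 s, during which the arm holds its last target. There are 200 camera calls.

## Working session

There is one attempt and no reset: what is moved stays moved. The work goes in short steps, Python scripts to look and compute and a tool call to move; the robot and the scene stay as the last step left them, time stands still between calls to the robot, and variables do not carry over. Pictures are saved under pics/ and viewed, at most 10 in all, crops included, and the job is handed in when it is done.

Besides the shell and the picture viewer there is one more tool, called after ">>>" as name(argument=value, ...) on one line, values as JSON. apply_moves: Moves the arm, as the interface text tells. Its arguments: {"type":"object","properties":{"targets":{"type":"array"},"force":{"type":"number"}},"required":["targets"]}

```bash
mkdir -p pics; python3 - <<'E'
from bench import sensors, optics, r
import cv2
for n in("top","side"):
    im=optics.snapshot(n); cv2.imwrite(f"pics/{n}0.png",im[:,:,::-1])
    c=optics.get_calibration(n); print(n,c["camera_matrix"],c["pose"])
print(sensors.sense())
E
```

```text
top [[384.10297794   0.         277.84406305]
 [  0.         384.10297794 207.94074593]
 [  0.           0.           1.        ]] [[ 1.97502279e-02 -9.99171208e-01  3.55924960e-02  4.60366323e+02]
 [-9.98954038e-01 -2.11893269e-02 -4.05196466e-02  2.45163083e+01]
 [ 4.12402452e-02 -3.47549954e-02 -9.98544607e-01  9.35760647e+02]
 [ 0.00000000e+00  0.00000000e+00  0.00000000e+00  1.00000000e+00]]
side [[473.51165053   0.         279.82816611]
 [  0.         473.51165053 215.35648875]
 [  0.           0.           1.        ]] [[ 9.99748707e-01 -1.81864908e-02  1.31062852e-02  4.73360030e+02]
 [-2.13361915e-02 -5.92617281e-01  8.05201543e-01 -8.69872304e+02]
 [-6.87677935e-03 -8.05278840e-01 -5.92856391e-01  7.61018907e+02]
 [ 0.00000000e+00  0.00000000e+00  0.00000000e+00  1.00000000e+00]]
{'time': 0.1, 'joint_pos': array([ 6.70721538e+01,  7.51220045e+00,  8.53244561e+01,  2.01207512e-03,
        8.72599545e+01, -4.89288812e+00]), 'qd': array([ 0.02456799, -0.19486314, -0.06427805, -0.04679754, -0.06928266,
        0.09497478]), 'joint_efforts': array([ 1.35439976e-03, -5.70945168e+01, -5.01943231e+01, -5.94953326e-05,
        7.99393456e-03, -4.03730860e-05]), 'tool_pos': array([185.52956018, 570.07442915, 230.32094234]), 'tcp_rot': array([-1.79903912e+02, -1.02425555e-02,  1.61964935e+02]), 'ft_force': array([-0.28176913, -0.74710679,  0.13860565]), 'wrist_torque': array([-0.0205404 ,  0.01906625, -0.0613338 ]), 'grip_force': 0.0, 'finger_gap': 85.8211982114281}
```

View pics/top0.png

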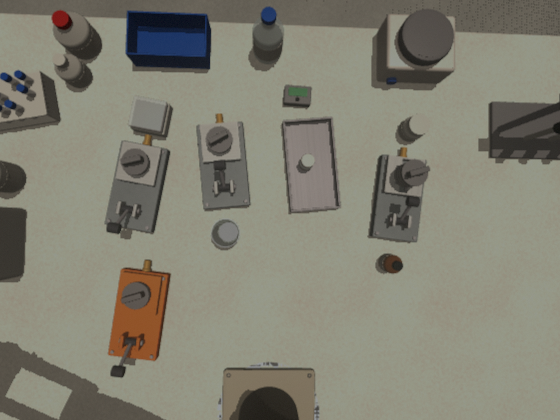

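View pics/side0.png

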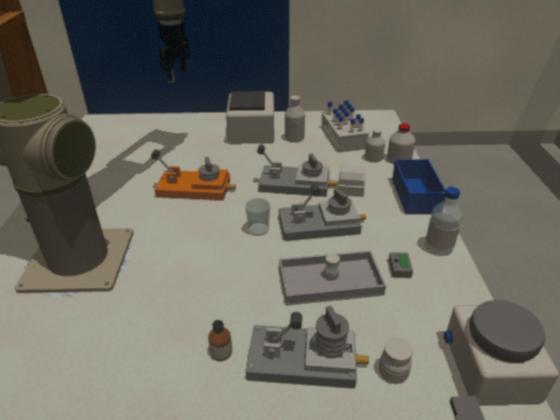

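```bash
python3 - <<'E'
import cv2,numpy as np
t=cv2.imread("pics/top0.png");s=cv2.imread("pics/side0.png")
g=lambda im,x,y,w,h,k:cv2.convertScaleAbs(cv2.resize(im[y:y+h,x:x+w],None,fx=k,fy=k,interpolation=cv2.INTER_CUBIC),alpha=1.7)
cv2.imwrite("pics/c1.png",np.hstack([g(t,95,130,80,110,5),g(t,365,140,80,110,5)]))
a=g(s,240,300,140,90,5); b=g(s,245,140,140,60,5)
cv2.imwrite("pics/c2.png",cv2.resize(np.vstack([a,b]),None,fx=.8,fy=.8))
E
```

```text
(no output)
```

View pics/c1.png

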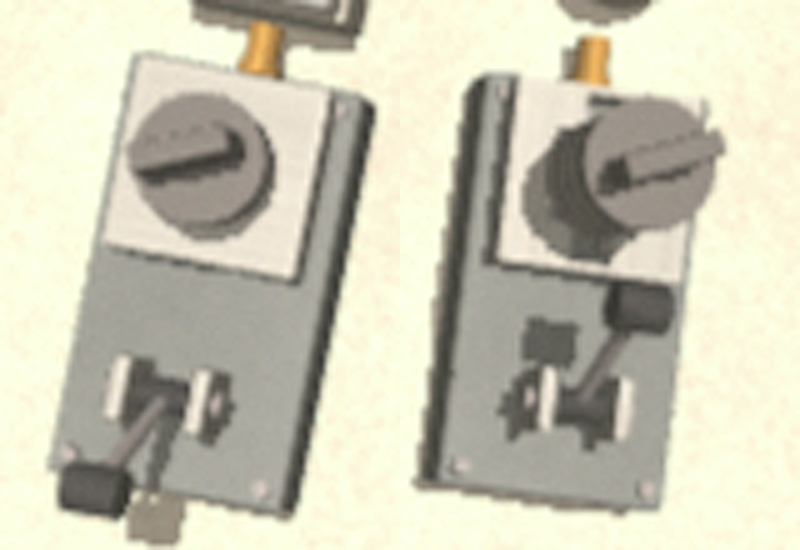

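View pics/c2.png

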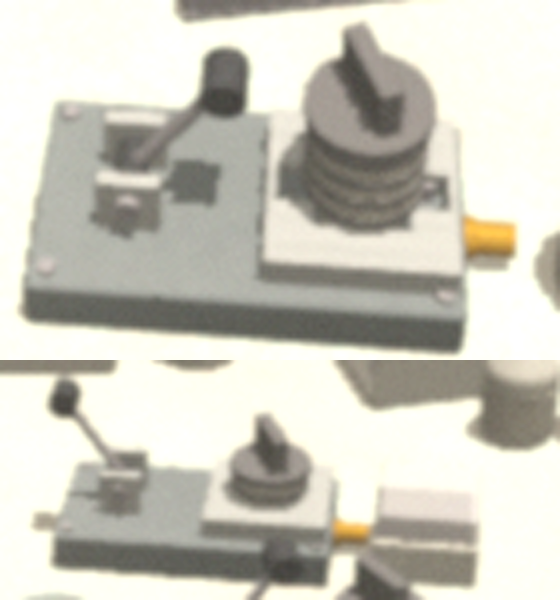

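```bash
cat > h.py <<'E'
import numpy as np
from bench import optics
C={n:optics.get_calibration(n) for n in("top","side")}
def ray(n,u,v):
    P=C[n]["pose"];d=P[:3,:3]@np.linalg.solve(C[n]["camera_matrix"],[u,v,1]);return P[:3,3],d/np.linalg.norm(d)
def plane(n,u,v,z):
    o,d=ray(n,u,v);return o+d*(z-o[2])/d[2]
def tri(a,b):
    A=np.zeros((3,3));y=np.zeros(3)
    for n,p in(("top",a),("side",b)):
        o,d=ray(n,*p);M=np.eye(3)-np.outer(d,d);A+=M;y+=M@o
    return np.linalg.solve(A,y)
def proj(n,p):
    P=C[n]["pose"];c=C[n]["camera_matrix"]@(P[:3,:3].T@(np.asarray(p)-P[:3,3]));return c[:2]/c[2]
E
python3 - <<'E'
from h import *
np.set_printoptions(precision=1,suppress=True)
f=lambda p,o,k:((p[0]+.5)/k-.5+o[0],(p[1]+.5)/k-.5+o[1])
ts=lambda *p:f(p,(95,130),5); td=lambda *p:f(p,(365,140),5)
sd=lambda *p:f(p,(240,300),4); ss=lambda *p:f((p[0],p[1]-360),(245,140),4)
print("grips S,D",tri(ts(95,488),ss(64,397)),tri(td(240,307),sd(225,80)))
def fit(scr,sgn,name):
    # screws at (sx*a,sy*b): solve linear c + sx*A + sy*B
    W=np.array([s[:2] for s in scr]);M=np.array([[1,a,b] for a,b in sgn])
    c,A,B=np.linalg.solve(M,W) if len(W)==3 else np.linalg.lstsq(M,W,rcond=None)[0]
    print(name,"c",c,"A",A,np.linalg.norm(A),np.degrees(np.arctan2(A[1],A[0])),"B",B,np.linalg.norm(B),np.degrees(np.arctan2(-B[0],B[1])))
    t=np.arctan2(A[1]-B[0],A[0]+B[1]) ; x=np.array([np.cos(t),np.sin(t)]);print("yaw",np.degrees(t),"filter",c+52*x,"pivot",c-55*x,"grip on",c+(-55+42.3)*x,"off",c+(-55-42.3)*x)
# world +x up, +y left ; station +x=up, +y=left
fit([plane("top",*ts(*p),31) for p in((343,108),(260,490),(68,452))],[(1,-1),(-1,-1),(-1,1)],"standby top")
fit([plane("top",*td(*p),31) for p in((102,92),(58,466),(248,488))],[(1,1),(-1,1),(-1,-1)],"duty top")
fit([plane("side",*sd(*p),31) for p in((70,110),(45,263),(445,295))],[(-1,1),(-1,-1),(1,-1)],"duty side")
print("disc",plane("top",*td(250,163),106),plane("side",*sd(370,104),106))
a,b=plane("top",*td(205,185),120),plane("top",*td(318,140),134);print(a,b)
w=[plane("top",*td(*p),134) for p in((228,167),(318,140))];d=w[1]-w[0];print("wing",w,np.linalg.norm(d),np.degrees(np.arctan2(d[1],d[0])))
for n,p in dict(tl=(284,121),tr=(331,119),br=(339,209),bl=(290,213)).items(): print(n,plane("top",*p,30))
print("vial",plane("top",308,161,55),"dropper",plane("top",394,265,85),"jar",plane("top",418,124,70),"beaker",plane("top",228,233,80))
print("tipbox",plane("top",151,116,57),"timer",plane("top",297,95,25))
E
```

```text
grips S,D [440.7 337.2 110.1] [ 510.3 -302.5  112.5]
standby top c [538.1 319.6] A [ 89.7 -16.4] 91.17403651590993 -10.341979134440878 B [ 7.9 44.1] 44.83073960577502 -10.205010398480868
yaw -10.296830658224861 filter [589.3 310.3] pivot [484.  329.4] grip on [525.6 321.9] off [442.4 337. ]
duty top c [ 523.7 -303.1] A [89.7 -9.7] 90.23489333438016 -6.1744568139821805 B [ 4.4 45.9] 46.145889506005105 -5.463222168778113
yaw -5.933804323406131 filter [ 575.5 -308.5] pivot [ 469.  -297.4] grip on [ 511.1 -301.8] off [ 427.  -293.1]
duty side c [ 521.6 -303.4] A [ 89.6 -10.8] 90.26158006416698 -6.8685800791101705 B [ 4.9 44.3] 44.585886851330976 -6.331770533826382
yaw -6.691090276713853 filter [ 573.2 -309.5] pivot [ 466.9 -297. ] grip on [ 509.  -301.9] off [ 424.9 -292.1]
disc [ 575.1 -309.1  106. ] [ 573.4 -312.4  106. ]
[ 563.1 -283.7  120. ] [ 581.8 -327.2  134. ]
wing [array([ 569.3, -288.3,  134. ]), array([ 581.8, -327.2,  134. ])] 40.84849592260581 -72.13027006444058
tl [700.1 -22.8  30. ]
tr [ 708.4 -135.4   30. ]
br [ 493.2 -157.7   30. ]
bl [481.3 -41.2  30. ]
vial [601.9 -78.9  55. ] dropper [ 368.6 -272.2   85. ] jar [ 692.  -330.7   70. ] beaker [433.   99.1  80. ]
tipbox [695.2 282.3  57. ] timer [765.4 -53.2  25. ]
```

```bash
cat > go.py <<'E'
import numpy as np
def go(cur,tgt):
    """world (x,y,z,yaw deg) cmd -> tool shift (before turning) and tool wz"""
    t=np.radians(cur[3]);d=np.subtract(tgt[:3],cur[:3])
    c,s=np.cos(t),np.sin(t)
    sh=[c*d[0]+s*d[1], s*d[0]-c*d[1], -d[2]]
    print("shift",np.round(sh,1),"wz",round(-np.radians(tgt[3]-cur[3]),3)); return tgt
E
python3 - <<'E'
from go import *
a=(185.754,570.527,231.292,161.965)
a=go(a,(*a[:3],169.7)); x=np.array([np.cos(np.radians(-10.3)),np.sin(np.radians(-10.3))])
p=np.array([441.7,337])-45*x
a=go(a,(*p,231.3,169.7))
E
```

```text
shift [ 0.  0. -0.] wz -0.135
shift [-248.6 -184.    -0. ] wz -0.0
```

>>> apply_moves(targets=[[0,0,0,0,0,-0.135,1],[-24.9,-18.4,0,0,0,0,1],[-24.9,-18.4,0,0,0,0,1],[-24.9,-18.4,0,0,0,0,1],[-24.9,-18.4,0,0,0,0,1],[-24.9,-18.4,0,0,0,0,1],[-24.9,-18.4,0,0,0,0,1],[-24.9,-18.4,0,0,0,0,1],[-24.9,-18.4,0,0,0,0,1],[-24.9,-18.4,0,0,0,0,1],[-24.9,-18.4,0,0,0,0,1],[0,0,21,0,0,0,1],[0,0,21,0,0,0,1],[0,0,21,0,0,0,1],[0,0,21,0,0,0,1],[0,0,21,0,0,0,1],[0,0,20,0,0,0,1],[0,0,0,0,0,0,1]], force=40)

```text
time: 2.35
tool_pos: [396.3, 343.8, 104.1]
tcp_rot: [-179.8, -0.2, 169.7]
ft_force: [-0.7, -0.9, 0.2]
finger_gap: -0.0
grip_force: 0.0
```

>>> apply_moves(targets=[[-13,0,0,0,0,0,1],[-13,0,0,0,0,0,1],[-10,0,0,0,0,0,1],[-10,0,0,0,0,0,1],[-10,0,0,0,0,0,1],[-10,0,0,0,0,0,1],[-10,0,0,0,0,0,1],[-5,0,0,0,0,0,1],[0,0,0,0,0,0,1],[20,0,0,0,0,0,1],[20,0,0,0,0,0,1],[0,0,-25,0,0,0,1],[0,0,-25,0,0,0,1],[0,0,-25,0,0,0,1],[0,0,-25,0,0,0,1],[0,0,0,0,0,0,1]])

```text
time: 4.35
tool_pos: [439.2, 338.6, 208.9]
tcp_rot: [179.8, 0.2, 169.7]
ft_force: [1.0, 0.5, 0.8]
finger_gap: -0.0
grip_force: 0.0
```

```bash
python3 - <<'E'
from bench import sensors, optics
import cv2
from go import *
im=optics.snapshot("side")[:,:,::-1]; cv2.imwrite("pics/s1.png",cv2.resize(im[130:240,220:400],None,fx=4,fy=4))
s=sensors.sense();print(s["tool_pos"],s["time"])
th=np.radians(169.7);c,q=np.cos(th),np.sin(th)
p=np.array([185.754,570.527]);R=np.array([[c,q],[q,-c]])
p=p+R@[-249-81+40,-184]; print(p)
a=(*p,231.3-125+100,169.7)
x=np.array([np.cos(np.radians(-6.2)),np.sin(np.radians(-6.2))])
g=np.array([510.2,-302.2])
a=go(a,(*(g+26*x),206.3,173.8)); print(a)
E
```

```text
[438.41767698 338.09532137 207.03753839] 4.4
[438.18105342 337.63951064]
shift [-211.2 -614.8   -0. ] wz -0.072
(np.float64(536.0479250632802), np.float64(-305.0079832483566), 206.3, 173.8)
```

View pics/s1.png

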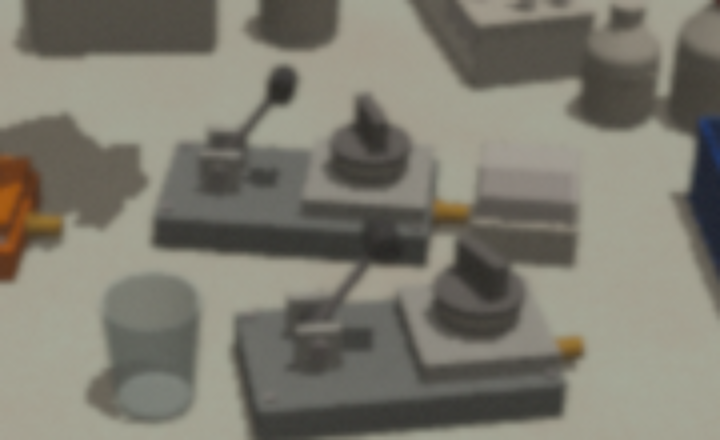

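The side view shows the standby grip (crop 282,85) now leaning toward its filter, so it is on. The third lever (crop 380,238) is unchanged.

>>> apply_moves(targets=[[-13.2,-38.4,0,0,0,0,1],[-13.2,-38.4,0,0,0,0,1],[-13.2,-38.4,0,0,0,0,1],[-13.2,-38.4,0,0,0,0,1],[-13.2,-38.4,0,0,0,0,1],[-13.2,-38.4,0,0,0,0,1],[-13.2,-38.4,0,0,0,0,1],[-13.2,-38.4,0,0,0,0,1],[-13.2,-38.4,0,0,0,0,1],[-13.2,-38.4,0,0,0,0,1],[-13.2,-38.4,0,0,0,0,1],[-13.2,-38.4,0,0,0,0,1],[-13.2,-38.4,0,0,0,0,1],[-13.2,-38.4,0,0,0,0,1],[-13.2,-38.4,0,0,0,0,1],[-13.2,-38.8,0,0,0,0,1],[0,0,0,0,0,-0.072,1],[0,0,40,0,0,0,1],[0,0,0,0,0,0,1],[0,0,0,0,0,0,1]])

```text
time: 6.9
tool_pos: [535.8, -304.6, 166.2]
tcp_rot: [180.0, -0.1, 173.8]
ft_force: [0.0, -0.8, 0.3]
finger_gap: 0.3
grip_force: 0.0
```

>>> apply_moves(targets=[[0,0,15,0,0,0,1],[0,0,15,0,0,0,1],[0,0,13,0,0,0,1],[0,0,10,0,0,0,1],[0,0,0,0,0,0,1]])

```text
time: 7.52
tool_pos: [535.3, -304.5, 111.8]
tcp_rot: [179.9, -0.1, 173.8]
ft_force: [0.1, -0.8, -1.0]
finger_gap: 0.0
grip_force: 0.0
```

>>> apply_moves(targets=[[10,0,0,0,0,0,1],[10,0,0,0,0,0,1],[10,0,0,0,0,0,1],[10,0,0,0,0,0,1],[10,0,0,0,0,0,1],[10,0,0,0,0,0,1],[0,0,0,0,0,0,1],[0,0,-25,0,0,0,1],[0,0,-25,0,0,0,1],[0,0,-25,0,0,0,1],[0,0,-25,0,0,0,1],[-20,60,0,0,0,0,1],[-20,60,0,0,0,0,1],[0,0,0,0,0,0,1]])

```text
time: 9.28
tool_pos: [529.6, -181.1, 212.7]
tcp_rot: [179.9, -0.0, 174.1]
ft_force: [-0.3, -1.0, -0.8]
finger_gap: -0.1
grip_force: 0.0
```

```bash
python3 - <<'E'
from bench import sensors, optics
import cv2
import numpy as np
t=optics.snapshot("top")[:,:,::-1];s=optics.snapshot("side")[:,:,::-1]
g=lambda im,x,y,w,h,k:cv2.convertScaleAbs(cv2.resize(im[y:y+h,x:x+w],None,fx=k,fy=k,interpolation=cv2.INTER_CUBIC),alpha=1.7)
cv2.imwrite("pics/c3.png",np.hstack([g(t,365,140,80,110,5),g(s,240,290,80,110,5)]))
E
```

```text
(no output)
```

View pics/c3.png

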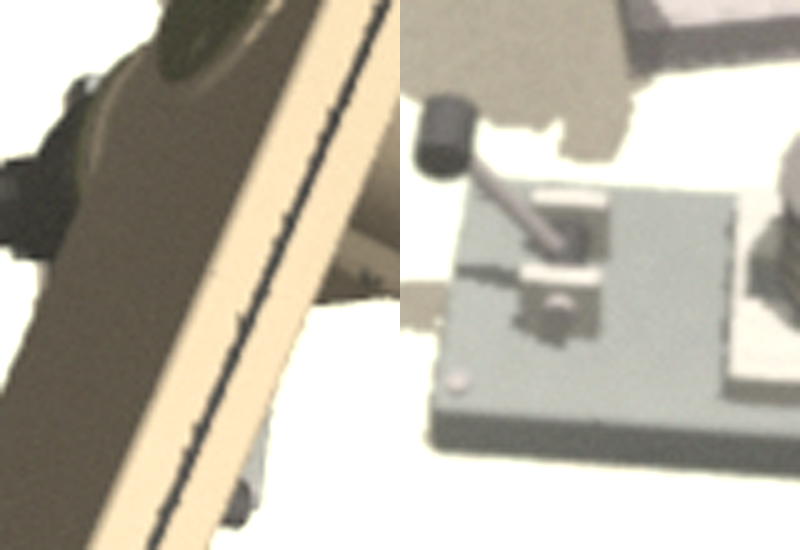

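```bash
python3 - <<'E'
from go import *
t=np.radians(173.8);c,q=np.cos(t),np.sin(t)
p=np.array([536.05,-305.2])+np.array([[c,q],[q,-c]])@[20,120]
print(p)
a=go((*p,213.3,173.8),(574.5,-309,213.3,108))
E
```

```text
[ 529.12690341 -183.74189721]
shift [ -58.6 -119.6   -0. ] wz 1.148
```

>>> apply_moves(targets=[[-14.6,-30,0,0,0,0.164,0.3],[0,0,0,0,0,-0.164,0.3],[-14.6,-30,0,0,0,0,0.3],[-14.7,-30,0,0,0,0,0.3],[-14.7,-29.6,0,0,0,0,0.3],[0,0,0,0,0,0.164,0.3],[0,0,0,0,0,0.164,0.3],[0,0,0,0,0,0.164,0.3],[0,0,0,0,0,0.164,0.3],[0,0,0,0,0,0.164,0.3],[0,0,0,0,0,0.164,0.3],[0,0,0,0,0,0.164,0.3],[0,0,0,0,0,0,0.3],[0,0,0,0,0,0,0.3]])

```text
time: 11.12
tool_pos: [573.2, -311.1, 213.0]
tcp_rot: [-180.0, -0.0, 108.2]
ft_force: [-0.3, -0.1, 0.4]
finger_gap: 59.9
grip_force: 0.0
```

>>> apply_moves(targets=[[0,0,25,0,0,0,0.3],[0,0,25,0,0,0,0.3],[0,0,0,0,0,0,0.3]])

```text
time: 11.5
tool_pos: [572.1, -309.5, 160.4]
tcp_rot: [-179.8, -0.2, 108.2]
ft_force: [-1.0, 0.4, -0.8]
finger_gap: 59.6
grip_force: 0.0
```

```bash
python3 - <<'E'
from bench import sensors
from go import *
for i in range(1):
    s=sensors.sense();p=s["tool_pos"];print(p,s["tcp_rot"])
go((*p,108.2),(574.5,-309,109,108))
E
```

```text
[ 572.08435409 -309.49035009  160.41880776] [-179.80799399   -0.22503892  108.15258811]
shift [-0.3  2.4 51.4] wz 0.003
```

>>> apply_moves(targets=[[0,1.5,20,0,0,0,0.3],[0,0,20,0,0,0,0.3],[0,0,11,0,0,0,0.3],[0,0,0,0,0,0,0.5],[0,0,0,0,0,0,0.7],[0,0,0,0,0,0,1],[0,0,0,0,0,0,1],[0,0,0,0,0,0,1],[0,0,0,0,0,0,1]], force=40)

```text
time: 12.62
tool_pos: [575.7, -310.0, 113.2]
tcp_rot: [179.9, 0.1, 108.0]
ft_force: [-0.8, 0.1, 5.3]
finger_gap: 11.1
grip_force: 43.8
```

>>> apply_moves(targets=[[0,0,-2,0,0,0,1],[0,0,0,0,0,-0.08,1],[0,0,0,0,0,-0.08,1],[0,0,0,0,0,-0.08,1],[0,0,0,0,0,-0.08,1],[0,0,0,0,0,-0.08,1],[0,0,0,0,0,-0.08,1],[0,0,0,0,0,-0.08,1],[0,0,0,0,0,-0.08,1],[0,0,0,0,0,-0.08,1],[0,0,0,0,0,-0.08,1],[0,0,0,0,0,-0.08,1],[0,0,0,0,0,-0.08,1],[0,0,0,0,0,0,1]], force=70)

```text
time: 14.38
tool_pos: [574.8, -309.3, 113.5]
tcp_rot: [180.0, -0.1, 163.0]
ft_force: [0.2, 0.4, -1.3]
finger_gap: 10.5
grip_force: 69.2
```

```bash
python3 -c "
from bench import sensors
s=sensors.sense();print(s['wrist_torque'],s['ft_force'],s['tool_pos'],s['tcp_rot'],s['finger_gap'])"
```

```text
[0.01388323 0.00066164 0.00244639] [ 0.19820195  0.40535468 -1.26079356] [ 574.82246671 -309.33669783  113.53677373] [ 1.79975338e+02 -7.45199171e-02  1.63026725e+02] 10.483988953031218
```

Little resistance so far. I'll turn the rest of the way to the stop.

>>> apply_moves(targets=[[0,0,0,0,0,-0.06,1],[0,0,0,0,0,-0.06,1],[0,0,0,0,0,-0.06,1],[0,0,0,0,0,-0.04,1],[0,0,0,0,0,0,1]])

```text
time: 15.0
tool_pos: [574.9, -309.2, 113.7]
tcp_rot: [179.9, -0.1, 175.6]
ft_force: [-0.5, 0.8, -0.8]
finger_gap: 10.4
grip_force: 69.1
```

```bash
python3 -c "
from bench import sensors
s=sensors.sense();print(s['wrist_torque'],s['ft_force'],s['tool_pos'],s['tcp_rot'],s['finger_gap'])"
```

```text
[0.34761801 0.11253518 0.0231728 ] [-0.52561911  0.82484499 -0.7697967 ] [ 574.90717682 -309.19572234  113.71676916] [ 1.79948660e+02 -5.97746648e-02  1.75551174e+02] 10.361228251735294
```

>>> apply_moves(targets=[[0,0,0,0,0,-0.04,1],[0,0,0,0,0,0,1]])

```text
time: 15.25
tool_pos: [574.9, -309.2, 113.8]
tcp_rot: [179.9, -0.1, 177.8]
ft_force: [-0.3, 2.7, -1.0]
finger_gap: 10.3
grip_force: 71.2
```

```bash
python3 -c "
from bench import sensors
s=sensors.sense();print(s['wrist_torque'],s['ft_force'],s['tool_pos'],s['tcp_rot'],s['finger_gap'])"
```

```text
[ 0.57156648  0.23862381 -0.90688272] [-0.29661748  2.69213295 -0.97491248] [ 574.85262113 -309.19106257  113.76820215] [ 1.79934991e+02 -5.87845917e-02  1.77795431e+02] 10.34056340101756
```

>>> apply_moves(targets=[[0,0,0,0,0,0.035,1],[0,0,-3,0,0,0,1],[0,0,-4,0,0,0,1],[0,0,-4,0,0,0,1],[0,0,0,0,0,0,1]])

```text
time: 15.88
tool_pos: [575.9, -310.6, 126.6]
tcp_rot: [-179.9, 0.1, 175.9]
ft_force: [-0.2, -0.3, -0.7]
finger_gap: 10.6
grip_force: 69.1
```

>>> apply_moves(targets=[[0,0,-6,0,0,0,1],[0,0,-8,0,0,0,1],[0,0,-15,0,0,0,1],[0,0,-20,0,0,0,1],[0,0,-20,0,0,0,1],[0,0,-20,0,0,0,1],[0,0,0,0,0,0,1],[0,0,0,0,0,0,1]])

```text
time: 16.88
tool_pos: [575.0, -309.6, 213.8]
tcp_rot: [180.0, -0.0, 175.9]
ft_force: [-0.6, 0.2, -1.8]
finger_gap: 10.4
grip_force: 69.2
```

```bash
python3 - <<'E'
from bench import sensors, optics
import cv2
from go import *
im=optics.snapshot("side")[:,:,::-1]; cv2.imwrite("pics/s2.png",cv2.resize(im[180:400,210:420],None,fx=2.7,fy=2.7))
s=sensors.sense();p=s["tool_pos"];y=s["tcp_rot"][2];print(p,s["tcp_rot"],s["ft_force"])
t=np.radians(5.5);c=np.array([595.7,-89.3])-57*np.array([np.cos(t),np.sin(t)]);print(c)
go((*p,y),(*c,p[2],y))
E
```

```text
[ 574.76579487 -309.36699406  213.13357889] [ 1.79954434e+02 -8.96110617e-02  1.75945137e+02] [-0.66569193 -0.05795456 -0.58790837]
[538.96241669 -94.76320789]
shift [ 50.9 211.5  -0. ] wz -0.0
```

View pics/s2.png

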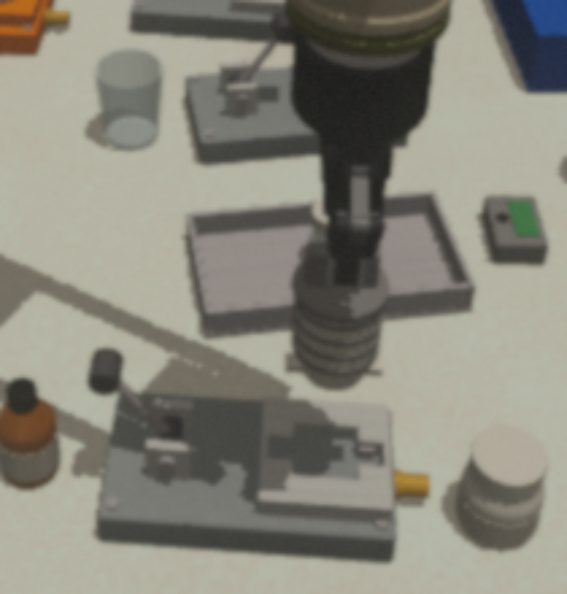

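The view shows the cartridge upright in the gripper (crop 338,320), clear of its empty socket. The duty lever (crop 105,370) is off, and the -x end of the tray is free.

>>> apply_moves(targets=[[4,17.5,0,0,0,0,1],[4.2,17.6,0,0,0,0,1],[4.2,17.6,0,0,0,0,1],[4.2,17.6,0,0,0,0,1],[4.2,17.6,0,0,0,0,1],[4.3,17.7,0,0,0,0,1],[4.3,17.7,0,0,0,0,1],[4.3,17.7,0,0,0,0,1],[4.3,17.7,0,0,0,0,1],[4.3,17.7,0,0,0,0,1],[4.3,17.7,0,0,0,0,1],[4.3,17.4,0,0,0,0,1],[0,0,0,0,0,0,1],[0,0,20,0,0,0,1],[0,0,20,0,0,0,1],[0,0,20,0,0,0,1],[0,0,20,0,0,0,1],[0,0,20,0,0,0,1],[0,0,15,0,0,0,1],[0,0,0,0,0,0,1]])

```text
time: 19.42
tool_pos: [538.3, -94.8, 97.5]
tcp_rot: [180.0, -0.2, 175.9]
ft_force: [-0.6, 0.5, -1.3]
finger_gap: 10.4
grip_force: 69.1
```

>>> apply_moves(targets=[[0,0,2,0,0,0,1],[0,0,2,0,0,0,1],[0,0,2,0,0,0,1],[0,0,1,0,0,0,1],[0,0,0,0,0,0,1]])

```text
time: 20.05
tool_pos: [539.4, -95.1, 92.3]
tcp_rot: [-180.0, -0.0, 175.9]
ft_force: [-0.7, -0.4, -1.7]
finger_gap: 10.5
grip_force: 69.1
```

>>> apply_moves(targets=[[0,0,1,0,0,0,1],[0,0,1,0,0,0,1],[0,0,0,0,0,0,1],[0,0,0,0,0,0,1]])

```text
time: 20.55
tool_pos: [539.4, -95.1, 90.3]
tcp_rot: [180.0, -0.0, 175.9]
ft_force: [0.1, 0.1, -1.5]
finger_gap: 10.4
grip_force: 69.1
```

>>> apply_moves(targets=[[0,0,1,0,0,0,1],[0,0,0.5,0,0,0,1],[0,0,0,0,0,0,1],[0,0,0,0,0,0,1]])

```text
time: 21.05
tool_pos: [539.5, -95.1, 88.8]
tcp_rot: [-180.0, -0.0, 175.9]
ft_force: [0.1, -0.9, -1.6]
finger_gap: 10.3
grip_force: 69.1
```

>>> apply_moves(targets=[[0,0,1,0,0,0,1],[0,0,0,0,0,0,1],[0,0,0,0,0,0,1]])

```text
time: 21.42
tool_pos: [539.7, -95.2, 88.3]
tcp_rot: [-180.0, 0.0, 175.9]
ft_force: [-2.3, 0.1, 5.7]
finger_gap: 10.5
grip_force: 69.9
```

>>> apply_moves(targets=[[0,0,0.5,0,0,0,1],[0,0,0,0,0,0,1],[0,0,0,0,0,0,1]])

```text
time: 21.8
tool_pos: [539.9, -95.3, 88.3]
tcp_rot: [-180.0, 0.1, 175.9]
ft_force: [-3.5, 0.6, 8.8]
finger_gap: 10.9
grip_force: 70.8
```

>>> apply_moves(targets=[[0,0,-1,0,0,0,1],[0,0,0,0,0,0,0.75],[0,0,0,0,0,0,0.65],[0,0,0,0,0,0,0.5],[0,0,0,0,0,0,0.4],[0,0,0,0,0,0,0.4],[0,0,-10,0,0,0,0.4],[0,0,-15,0,0,0,0.4],[0,0,-25,0,0,0,0.4],[0,0,-25,0,0,0,0.4],[0,0,-25,0,0,0,0.4],[0,0,-25,0,0,0,0.4],[30,0,0,0,0,0,0.4],[40,0,0,0,0,0,0.4],[40,0,0,0,0,0,0.4],[0,0,0,0,0,0,0.4],[0,0,0,0,0,0,0.4]], force=20)

```text
time: 23.92
tool_pos: [430.5, -87.6, 214.7]
tcp_rot: [-180.0, 0.2, 175.9]
ft_force: [0.5, -0.2, -0.2]
finger_gap: 51.4
grip_force: 0.0
```

```bash
python3 - <<'E'
from bench import sensors, optics
import cv2
im=optics.snapshot("side")[:,:,::-1]; cv2.imwrite("pics/s3.png",cv2.resize(im[130:400,200:440],None,fx=2.2,fy=2.2))
E
```

```text
(no output)
```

View pics/s3.png

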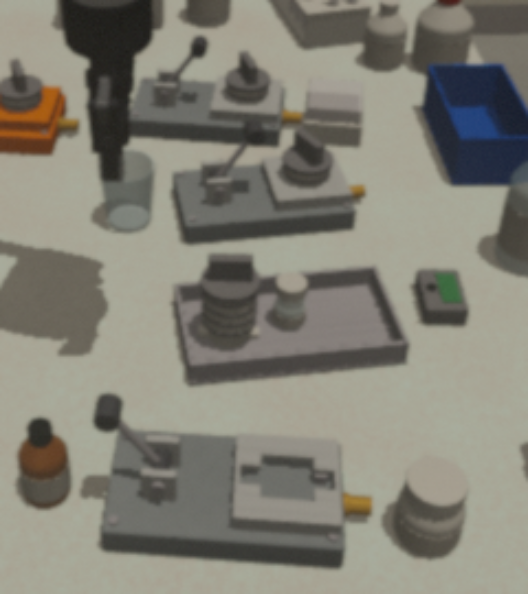

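The cartridge stands upright in the tray (crop 230,300) beside the upright vial (290,300). The standby and third levers are on, the duty lever is off, and the gripper is clear.

```bash
python3 -c "
from bench import r
print(r.hand_in())"
```

```text
the job is handed in; nothing more can be done
None
```

I handed the job in at about 24 s, with no verdict returned: in the last picture the standby and third stations are on, the spent one is off, and the tall cartridge stands upright in the tray beside the vial.

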